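Set the stop screw to the setting block

TASK

Take the driver from its stand, fit its blade into the slot of the stop screw and turn the screw clockwise until its foot just nips the setting block, so that the block would drag lightly if pulled but is not clamped hard. The height of the block is not known, so go by feel; turn the screw with the driver only, leave the block home in its guide, and put the driver back upright in its stand.

Things in the scene. Friction and masses are not known exactly. Their poses are not given: they have to be found in the camera images.
- fixture: aluminium stop fixture, fixed to the worktop: base plate 130 x 112 x 12 mm, two guide rails along its x axis, a fence at the guide's +x end and a bridge (bar 30 mm in x, 104 mm in y, top at 80 mm) across the middle. Origin at the centre of its underside, z up. The upright stop screw passes through the bridge on this z axis
- stop_screw: the stop screw as it rises and falls (this frame does not turn; origin on its axis, at worktop height when at its upper mark). Steep right-hand thread: clockwise seen from above it goes down 4.5 mm per rad. The foot starts about 0.8 to 4.5 mm above the block: 0.2 to 1.0 rad to first contact. The thread alone drags with 0.06 to 0.11 N m and stays where it is left
- socket (a point): centre of the mouth of the slot in the screw's oblong steel head (34 x 22 x 16 mm, top about 104 mm above the worktop), turns and sinks with the screw. x along the slot, y across it, z up. The slot is 22 mm long, 8 mm wide, 12 mm deep, closed at both ends, so the driver's blade has 2 mm to spare each way and about 0.2 rad of free play in turning
- block: steel setting block lying in the guide under the screw, against the fence, loose, 0.3 kg: lower part 60 x 36 x 20 mm (x along the guide) with a small knob at its -x end, and a darker upper slide 50 x 32 mm locked at an unknown height, its top about 30 to 33 mm above the block's underside. Origin at the centre of its underside; home is 9 to 12 mm towards +x from the screw's axis
- driver: black flat-blade driver, 96 mm long, 0.1 kg, upright. Origin at the centre of the blade's tip, z up to the handle, x along the blade's width. Blade 18 x 4 mm (14 x 2.6 mm in the lowest 4 mm) up to 15 mm, shank 8 mm round to 46 mm, flange 44 x 34 mm from 46 to 51 mm, handle 36 (x) by 22 mm (y) from 51 to 93 mm with a thin cap. Grip across its 22 mm, 73 mm above the tip
- driver_tip (a point): centre of the tip of the driver's blade (the driver's origin)
- stand: grey driver stand fixed to the worktop, 64 (x) x 54 (y) x 58 mm high, origin at the centre of its underside. A slot 24 mm (x) by 13 mm (y) goes right through it from the top; the driver hangs in it upright with its flange on the top of the stand, tip 12 mm above the worktop, blade along the stand's x
- cup: specimen cup with white lid, 61 mm across, 70 mm high, bystander; origin at the centre of its underside
- petri: petri dish, 90 mm across, 15 mm high, bystander; origin at the centre of its underside
- timer: lab timer lying on its back, 66 x 72 x 16 mm, bystander; origin at the centre of its underside
- screw_head: turning part of the stop screw (origin on its axis, 104 mm below the head's top). At its lower end a round foot, 30 mm across with four rubber nubs, turns with it and is sprung inside it, 15 N per mm, no preload: 10 N is about 0.15 rad past first contact. Pressing on the block raises the turning torque by some 0.006 to 0.008 N m per newton (measured between small steps). A light drag is around 10 N

How it is judged:
On the way, in this order (a step that is already met when the one before it is completed fails the run):
1. the driver's blade stands in the screw's slot (z of driver_tip in the frame of socket below -0.004 m and horizontal distance between driver_tip and socket below 0.006 m and contact force between stop_screw and block below 1 N), for 0.2 s.
2. with the driver in its slot the screw's foot presses on the block (z of driver_tip in the frame of socket below -0.002 m and horizontal distance between driver_tip and socket below 0.006 m and contact force between stop_screw and block above 4 N), for 0.1 s.
At the end, for the whole second after the job is handed in: The screw's foot rests on the setting block with 4 to 18 N, the block is within about 8 mm of home in its guide and flat, and the driver hangs upright (within 7 degrees) and still in its stand, its flange on the stand's top (within 4 mm) (contact force between stop_screw and block between 4 and 18 N and x of block in the frame of fixture above 0.004 m and angle between block's own z axis and vertical below 0.08 rad and horizontal distance between driver and stand below 0.01 m and z of driver in the frame of stand below 0.016 m and angle between driver's own z axis and vertical below 0.12 rad and linear speed of driver below 0.02 m/s); the robot touches nothing.
It fails at once if the block is clamped hard (more than 24 N between screw and block) (contact force between stop_screw and block above 24 N).
It fails at once if the screw is gripped or pushed with the fingers instead of the driver (contact force between the fingers and stop_screw above 3 N).
It fails at once if a bystander (cup, petri dish, timer) is moved more than 30 mm (distance of any of cup, petri, timer from where it was at the start of the episode above 0.03 m).
It also fails if it takes over 61 s, if anything falls off the work surface, if the arm or the gripper's body presses on something with over 40 N, if the wrist force passes 120 N, or if a joint passes its speed limit or range.

ROBOT

A 6-joint arm with a two-finger parallel gripper is mounted at the origin on a cart in front of the work surface, level with it; the furniture and walls round the work are solid. World frame = base frame: x ahead of the robot, y to its left, z up, the work surface at z = 0. Lengths are in m, angles in rad, forces in N, time in s.
With the tool pointing down it reaches from about 0.3 to 0.775 m from the base axis. Payload 14.6 kg.
Tool frame: the origin (TCP) lies between the finger pads; the fingertips stand 17 mm ahead of it and the grasp point (between the pads) lies 2 mm behind it; z points along the fingers, y is the line along which they close (so a half turn about z gives the same grasp; the last joint's range is limited). The gripper opens to 94 mm and grips with 3 to 60 N. Pads are 16 mm wide; open, the fingers measure 119 mm over their backs; the gripper's body (75 mm by 177 mm) begins 78 mm behind the grasp point.
Start: joints at [1.097, 0.3, 1.521, -0, 1.321, -0.067], TCP at [0.218, 0.505, 0.222] pointing down, gripper open.
Joint ranges: [-3.03, 3.03], [-0.79, 2.21], [0.23, 2.52], [-1.04, 4.18], [0, 3.07], [-2.55, 2.55]. Speed limits (rad/s): [2.22, 2.22, 2.57, 3.14, 3.14, 3.14].

INTERFACE

Orientations are given as a unit quaternion [w, x, y, z].
In Python, from bench import get_state, snapshot, camera_params, job_done, trace gives the robot as it stands.
- The arm moves only by the tool servo_tool, never from a script. Its argument "motion" is a list of rows, each an object with "travel": the shift along the tool's x, y, z in mm, a list of three; "twist": the turn about the tool's z in degrees; "grip": the opening in per cent of the stroke, from 0 (shut) to 100 (fully open). A call has 1 to 10 rows; each row is the pose to reach, as a shift and turn from the pose commanded when the call began, along the tool's axes at that moment; what a row does not reach only later rows make up. A row lasts 1/10 s, in which the tool goes at most 50 mm and 8.59 degrees, less where a joint would pass 70% of its speed; a pose out of reach is approached as far as the arm can. A call with a gripper value outside its range is refused whole. The fingers move at their own pace and stop on an object; "grip_force" is the grip in N (left out, the last holds). Time passes only in rows, so rows that repeat a pose let the fingers close. It gives the time, the measured TCP pose, the force, the opening and the grip force at its end, in the units of the state.
- get_state(): the state, without advancing time (a new reading comes with each control period).
- snapshot(name): name is "scene" or "top" or "wrist"; returns the picture (420x560x3 uint8, blue, green, red); there is no depth.
- camera_params(name): a dict with "intrinsics" (3x3 intrinsics, pixels), "dist" ([k1, k2, p1, p2, k3] as OpenCV has them; the pictures are not rectified), "cam_to_world" (4x4, takes a point from camera to world coordinates); the wrist camera has in their place "hand_eye" (4x4, takes a point from camera to tool coordinates, whose origin is the TCP and whose axes are the flange's). Camera axes: x right, y down, z forward; pixel columns grow to the right and rows downward; lengths in m; the calibration is good to about 2 mm. A picture is of the moment at which its call begins: read the wrist's pose just before it. camera_params takes no time and is no camera call.
- job_done(): hands the job in; it is judged then, once.
Trained networks look in the newest picture that a camera, given by its name, has taken for a name from the list of things; names that differ only in an ending like _2 or _b are one class to them, and where a whole thing is asked for, a point or a joint stands for the part that bears it (a point fixed in the world has none). Each returns a list of dicts, best first, with "confidence" (0 to 1); they miss things now and then, are a little off and sometimes report something else, mostly with a low value. They report only what shows in the picture. A call takes as long as a camera call.
- trace(camera, query): "region" (420x560 bool, what is visible of it) and "extent" ([centre column, centre row, width, height] in pixels, round what is visible of it).
The state is a dict: "clock": time; "joint_pos": joint angles; "qd": joint speeds; "joint_efforts": joint torques, N m; "eef_pos": TCP position; "tool_rot": TCP orientation; "force": force on the tool from outside, world axes, zero at the start; "moment": the same for the moment, N m; "grip_width": finger opening in m; "gripper_force": force on a finger pad.
Only numpy, scipy, OpenCV 4.12 (cv2) and the standard library are available. Lean on these libraries where they do the work, as an engineer would, in place of code of your own. Each camera call takes 0.05 s, during which the arm holds its last target. There are 200 camera calls.

## Working session

There is one attempt and no reset: what is moved stays moved. The work goes in short steps, Python scripts to look and compute and a tool call to move; the robot and the scene stay as the last step left them, time stands still between calls to the robot, and variables do not carry over. Pictures are saved under pics/ and viewed, at most 10 in all, crops included, and the job is handed in when it is done.

Besides the shell and the picture viewer there is one more tool, called after "Emit:" in YAML: its name, and indented under it one key for each argument. servo_tool: Moves the arm, as the interface text tells. Its arguments: {"type":"object","properties":{"motion":{"type":"array"},"grip_force":{"type":"number"}},"required":["motion"]}

```bash
mkdir -p pics; ls; cat > h.py <<'E'
import numpy as np, cv2
from bench import *
from scipy.spatial.transform import Rotation as R
def Tcam(name, st=None):
    p=camera_params(name); K=np.array(p['intrinsics']); d=np.array(p['dist'],float)
    if 'cam_to_world' in p: T=np.array(p['cam_to_world'])
    else:
        st=st or get_state(); q=st['tool_rot']; T0=np.eye(4)
        T0[:3,:3]=R.from_quat([q[1],q[2],q[3],q[0]]).as_matrix(); T0[:3,3]=st['eef_pos']
        T=T0@np.array(p['hand_eye'])
    return K,d,T
def pix2w(name,uv,z,st=None):
    K,d,T=Tcam(name,st)
    n=cv2.undistortPoints(np.array(uv,float).reshape(-1,1,2),K,d).reshape(-1,2)
    r=np.c_[n,np.ones(len(n))]@T[:3,:3].T; o=T[:3,3]
    return o+r*((z-o[2])/r[:,2])[:,None]
def w2pix(name,P,st=None):
    K,d,T=Tcam(name,st); Ti=np.linalg.inv(T)
    return cv2.projectPoints(np.array(P,float).reshape(-1,3),cv2.Rodrigues(Ti[:3,:3])[0],Ti[:3,3],K,d)[0].reshape(-1,2)
E
python3 - <<'E'
from h import *
s=get_state(); print(s)
for n in ['top','scene','wrist']:
    im=snapshot(n); cv2.imwrite(f'pics/{n}0.png',im)
    K,d,T=Tcam(n,s); print(n,T[:3,3].round(3),T[:3,2].round(2),K[0,0])
    for q in ['fixture','stop_screw','driver','stand','block','cup','petri','timer']:
        r=trace(n,q)
        print(n,q,[(round(x['confidence'],2),np.array(x['extent']).round(0).tolist()) for x in r[:2]])
top=cv2.imread('pics/top0.png');sc=cv2.imread('pics/scene0.png')
E
```

```text
pics
{'clock': 0.0, 'joint_pos': array([ 1.09740235e+00,  3.00475752e-01,  1.52153957e+00, -2.75907309e-05,
        1.32070465e+00, -6.66224454e-02]), 'qd': array([-4.16184191e-04, -6.95511285e-04,  1.29784355e-04,  6.69704314e-04,
        7.66081402e-05, -8.29755878e-05]), 'joint_efforts': array([ 1.12009740e-03, -5.31801260e+01, -3.52730262e+01,  7.08900648e-02,
        2.44285783e-02, -1.34037778e-04]), 'eef_pos': array([0.21752142, 0.50490917, 0.22190133]), 'tool_rot': array([-1.37469411e-04,  2.01983079e-01,  9.79388849e-01, -5.46799626e-04]), 'force': array([-0.09870632,  0.5924905 , -0.12381834]), 'moment': array([-0.0137584 , -0.01994302,  0.01461046]), 'gripper_force': 0.0, 'grip_width': 0.09383531291564637}
top [ 0.241 -0.164  1.32 ] [ 0.2   0.01 -0.98] 475.7651662316555
top fixture [(0.58, [277.0, 217.0, 51.0, 53.0])]
top stop_screw [(0.69, [184.0, 213.0, 18.0, 19.0]), (0.41, [276.0, 211.0, 9.0, 15.0])]
top driver [(0.55, [274.0, 211.0, 15.0, 28.0])]
top stand [(0.58, [187.0, 214.0, 28.0, 29.0])]
top block [(0.62, [275.0, 212.0, 16.0, 30.0])]
top cup [(0.6, [376.0, 244.0, 23.0, 26.0])]
top petri [(0.86, [371.0, 209.0, 30.0, 30.0])]
top timer [(0.69, [180.0, 182.0, 26.0, 26.0])]
scene [ 0.191 -0.605  0.759] [ 0.35  0.53 -0.77] 414.28117628569356
scene fixture [(0.79, [281.0, 231.0, 77.0, 68.0])]
scene stop_screw [(0.74, [281.0, 208.0, 19.0, 16.0])]
scene driver [(0.77, [219.0, 151.0, 14.0, 29.0])]
scene stand []
scene block [(0.7, [286.0, 226.0, 33.0, 33.0])]
scene cup [(0.86, [335.0, 344.0, 35.0, 43.0])]
scene petri [(0.93, [376.0, 316.0, 54.0, 46.0]), (0.38, [282.0, 209.0, 19.0, 18.0])]
scene timer [(0.78, [248.0, 147.0, 27.0, 23.0]), (0.5, [373.0, 315.0, 53.0, 47.0])]
wrist [0.142 0.537 0.382] [ 0.26 -0.11 -0.96] 296.2310849072165
wrist fixture []
wrist stop_screw []
wrist driver []
wrist stand []
wrist block []
wrist cup []
wrist petri []
wrist timer []
```

```bash
python3 - <<'E'
from h import *
t=cv2.imread('pics/top0.png')[150:290,140:420];s=cv2.imread('pics/scene0.png')[110:380,180:450]
t=cv2.resize(t,None,fx=2.8,fy=2.8,interpolation=cv2.INTER_CUBIC)
cv2.imwrite('pics/t.png',t); s=cv2.resize(s,None,fx=2.2,fy=2.2,interpolation=cv2.INTER_CUBIC);cv2.imwrite('pics/s.png',s)
print('stand',pix2w('top',[186,214],.058),'drv top',pix2w('top',[184,213],.142),'screw',pix2w('top',[276,211],.104),'fix',pix2w('top',[277,217],.012))
print('drv scene top',pix2w('scene',[219,138],.142),'screw scene',pix2w('scene',[281,204],.104))
for n,uv,z in [('cup',[376,244],.06),('petri',[371,209],.01),('timer',[180,182],.012)]: print(n,pix2w('top',uv,z))
E
```

```text
stand [[0.48609115 0.08394183 0.058     ]] drv top [[0.472166   0.07264061 0.142     ]] screw [[ 0.49314531 -0.15924603  0.104     ]] fix [[ 0.49517568 -0.16223071  0.012     ]]
drv scene top [[0.47849252 0.05827824 0.142     ]] screw scene [[ 0.50024012 -0.15394226  0.104     ]]
cup [[ 0.42153145 -0.42868486  0.06      ]]
petri [[ 0.52752982 -0.4259221   0.01      ]]
timer [[0.58702832 0.11661513 0.012     ]]
```

View pics/t.png

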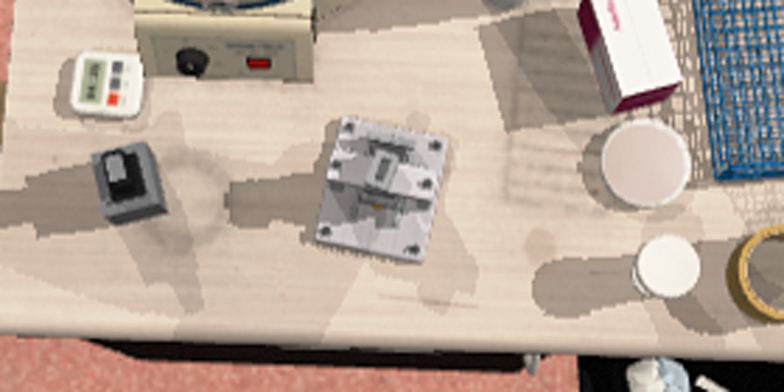

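View pics/s.png

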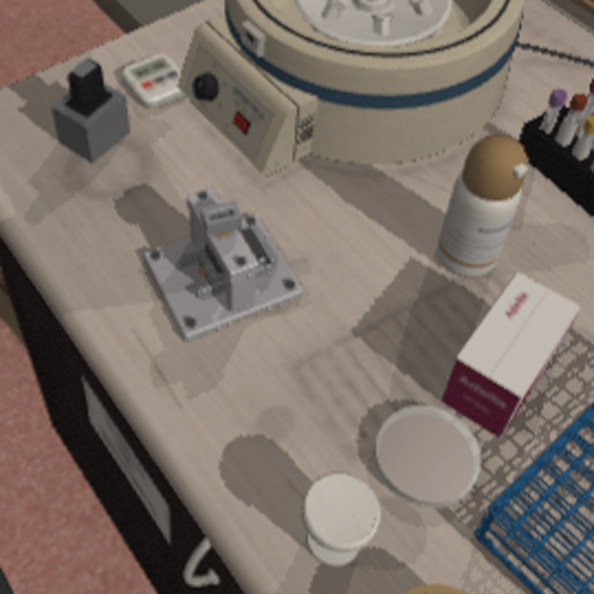

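Emit:
servo_tool:
  motion:
    - {"travel": [-392, -348, -28], "twist": -37, "grip": 70}
    - {"travel": [-392, -348, -28], "twist": -37, "grip": 70}
    - {"travel": [-392, -348, -28], "twist": -37, "grip": 70}
    - {"travel": [-392, -348, -28], "twist": -37, "grip": 70}
    - {"travel": [-392, -348, -28], "twist": -37, "grip": 70}
    - {"travel": [-392, -348, -28], "twist": -37, "grip": 70}
    - {"travel": [-392, -348, -28], "twist": -37, "grip": 70}
    - {"travel": [-392, -348, -28], "twist": -37, "grip": 70}
    - {"travel": [-392, -348, -28], "twist": -37, "grip": 70}
    - {"travel": [-392, -348, -28], "twist": -37, "grip": 70}

```text
clock: 2.35
eef_pos: [0.4233, 0.065, 0.2488]
tool_rot: [0.0, -0.119, 0.993, 0.0]
force: [1.0, 0.1, 0.3]
grip_width: 0.0657
gripper_force: 0.0
```

Emit:
servo_tool:
  motion:
    - {"travel": [0, 0, 0], "twist": 0, "grip": 70}
    - {"travel": [0, 0, 0], "twist": 0, "grip": 70}

```text
clock: 2.55
eef_pos: [0.423, 0.0663, 0.2482]
tool_rot: [-0.0, -0.118, 0.993, 0.0]
force: [1.1, 0.0, 0.1]
grip_width: 0.0661
gripper_force: 0.0
```

```bash
python3 - <<'E'
from h import *
s=get_state(); n='wrist'
im=snapshot(n)
for q,c in [('fixture',(255,0,0)),('stop_screw',(0,255,0)),('driver',(0,0,255)),('stand',(0,255,255))]:
    r=trace(n,q)
    for x in r[:1]:
        m=x['region'].astype(np.uint8); cs,_=cv2.findContours(m,0,1)
        c0=max(cs,key=cv2.contourArea); np.save(f'pics/{q}_c.npy',c0)
        print(q,round(x['confidence'],2),np.array(x['extent']).round(0))
        cv2.drawContours(im,[c0],-1,c,1)
cv2.imwrite('pics/w1.png',cv2.resize(im,(800,600),interpolation=cv2.INTER_CUBIC))
import pickle; pickle.dump(s,open('pics/s1.pkl','wb'))
E
```

```text
fixture 0.58 [103. 199. 124. 107.]
stop_screw 0.69 [ 80. 215.  52.  34.]
driver 0.93 [284. 253.  26.  49.]
stand 0.92 [285. 238.  47.  58.]
```

View pics/w1.png

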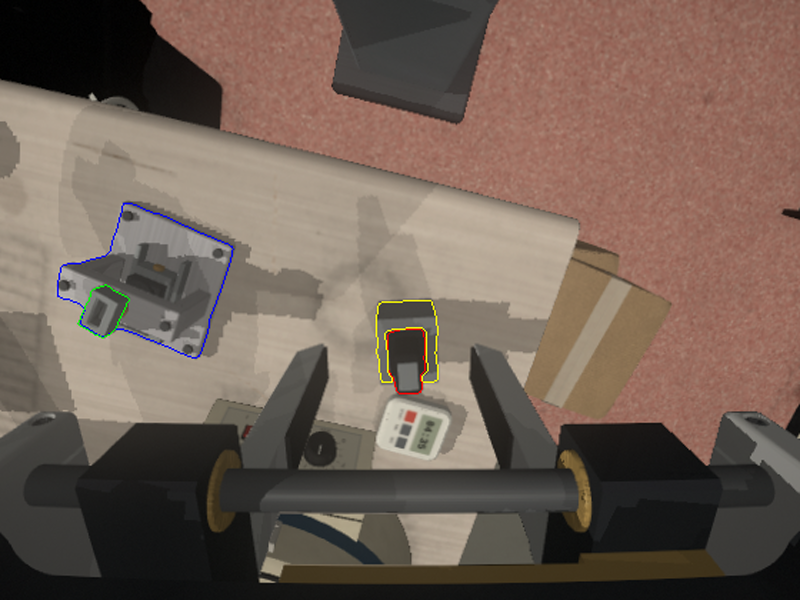

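```bash
python3 - <<'E'
from h import *
import pickle; s=pickle.load(open('pics/s1.pkl','rb'))
f=560/800
g=lambda l,z: pix2w('wrist',np.array(l)*f,z,s).round(4)[:,:2]
print('cap corners',g([(397,363),(418,362),(419,388),(400,391)],.108).tolist(), 'c',g([(408,376)],.108))
print('stand top near',g([(379,318),(437,318),(438,381),(381,381)],.058).tolist())
print('stand bottom near',g([(378,302),(434,300)],.0).tolist())
print('head centre',g([(100,310)],.104),'slot',g([(95,322),(106,298)],.104).tolist())
print('plate corners',g([(125,204),(233,246),(200,355)],.012).tolist())
for n in ('top','scene'): print(n,pix2w(n,[180.4,206.8] if n=='top' else [219,139.5],.108))
print(pix2w('top',[[276.5,209.5]],.104),pix2w('scene',[281,206],.104))
E
```

```text
cap corners [[0.4792, 0.0774], [0.4746, 0.093], [0.4962, 0.0993], [0.5023, 0.0854]] c [[0.488  0.0884]]
stand top near [[0.4637, 0.0573], [0.4518, 0.1067], [0.5107, 0.1235], [0.5229, 0.0726]]
stand bottom near [[0.4673, 0.0545], [0.4521, 0.1088]]
head centre [[ 0.4924 -0.1556]] slot [[0.5034, -0.1592], [0.4814, -0.1512]]
plate corners [[0.4259, -0.1969], [0.4418, -0.0919], [0.562, -0.1113]]
top [[0.49497431 0.09003498 0.108     ]]
scene [[0.49172249 0.09020903 0.108     ]]
[[ 0.49718958 -0.16041695  0.104     ]] [[ 0.49719074 -0.1583335   0.104     ]]
```

Emit:
servo_tool:
  motion:
    - {"travel": [-71, 8, 88], "twist": -1.5, "grip": 70}
    - {"travel": [-71, 8, 88], "twist": -1.5, "grip": 70}
    - {"travel": [-71, 8, 88], "twist": -1.5, "grip": 70}
    - {"travel": [-71, 8, 88], "twist": -1.5, "grip": 70}

```text
clock: 3.2
eef_pos: [0.4895, 0.0924, 0.1589]
tool_rot: [-0.002, -0.133, 0.991, 0.0]
force: [0.5, -0.2, -0.2]
grip_width: 0.0656
gripper_force: 0.0
```

```bash
python3 - <<'E'
from h import *
import pickle
s=get_state(); n='wrist'; print(s['eef_pos'],s['joint_pos'][5],s['force'],s['moment'])
im=snapshot(n); pickle.dump(s,open('pics/s2.pkl','wb')); cv2.imwrite('pics/w2raw.png',im)
for q,c in [('driver',(0,0,255)),('stand',(0,255,255)),('stop_screw',(0,255,0))]:
    for x in trace(n,q)[:1]:
        m=x['region'].astype(np.uint8); cs,_=cv2.findContours(m,0,1)
        c0=max(cs,key=cv2.contourArea)
        print(q,round(x['confidence'],2),np.array(x['extent']).round(0))
# predicted overlay: stand top outline and cap outline
def rect(c,yaw,a,b,z):
    r=np.array([[a,b],[-a,b],[-a,-b],[a,-b]])/2@R.from_euler('z',yaw,degrees=True).as_matrix()[:2,:2].T+c
    return np.c_[r,np.full(4,z)]
cr=im[180:400,150:420]; k=2.7; big=cv2.resize(cr,None,fx=k,fy=k,interpolation=cv2.INTER_CUBIC)
for P in [rect((.491,.090),15,.064,.054,.058),rect((.491,.090),15,.036,.022,.108)]:
    p=(w2pix(n,P,s)-[150,180])*k; cv2.polylines(big,[p.astype(int)],True,(0,255,0),1)
cv2.imwrite('pics/w2.png',big)
E
```

```text
[0.48947962 0.09239727 0.15892251] -1.72449477546839 [ 0.51815885 -0.16660785 -0.17086622] [0.05101613 0.01173932 0.02462616]
driver 0.66 [276. 222.  37.  65.]
stand 0.66 [277. 210.  65.  78.]
stop_screw 0.74 [ 24. 141.  27.  11.]
```

View pics/w2.png

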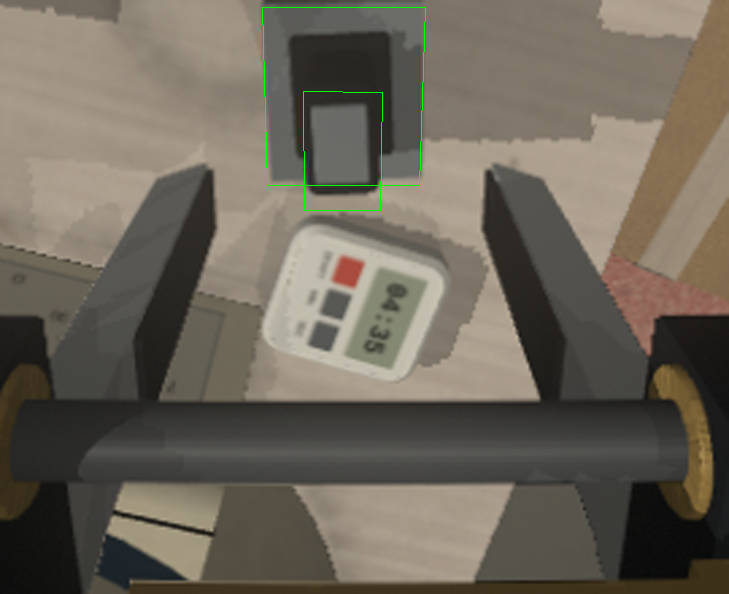

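Emit:
servo_tool:
  motion:
    - {"travel": [0, 0, 45], "twist": 0, "grip": 70}
    - {"travel": [0, 0, 75], "twist": 0, "grip": 60}
    - {"travel": [0, 0, 75], "twist": 0, "grip": 60}
    - {"travel": [0, 0, 75], "twist": 0, "grip": 60}

```text
clock: 3.8
eef_pos: [0.4905, 0.0915, 0.0872]
tool_rot: [0.001, -0.132, 0.991, -0.0]
force: [0.3, 0.4, -0.3]
grip_width: 0.0561
gripper_force: 0.0
```

```bash
python3 - <<'E'
from h import *
s=get_state(); print(s['eef_pos'],s['tool_rot'],s['force'],s['moment'])
E
```

```text
[0.49046086 0.09154465 0.08715097] [ 8.35989186e-04 -1.32111275e-01  9.91234539e-01 -3.32487059e-05] [ 0.34300494  0.44822504 -0.26857622] [0.05588788 0.04961343 0.03433246]
```

Emit:
servo_tool:
  motion:
    - {"travel": [0, -1, 2], "twist": 0, "grip": 0}
    - {"travel": [0, -1, 2], "twist": 0, "grip": 0}
    - {"travel": [0, -1, 2], "twist": 0, "grip": 0}
    - {"travel": [0, -1, 2], "twist": 0, "grip": 0}
    - {"travel": [0, -1, 2], "twist": 0, "grip": 0}
    - {"travel": [0, -1, 2], "twist": 0, "grip": 0}
  grip_force: 50

```text
clock: 4.4
eef_pos: [0.4903, 0.0906, 0.0836]
tool_rot: [0.0, -0.132, 0.991, -0.0]
force: [-1.7, -0.4, 4.5]
grip_width: 0.0216
gripper_force: 49.5
```

Emit:
servo_tool:
  motion:
    - {"travel": [0, 0, -30], "twist": 0, "grip": 0}
    - {"travel": [0, 0, -80], "twist": 0, "grip": 0}
    - {"travel": [0, 0, -120], "twist": 0, "grip": 0}
    - {"travel": [10, -40, -152], "twist": 7, "grip": 0}
    - {"travel": [20, -82, -152], "twist": 14, "grip": 0}
    - {"travel": [32, -130, -152], "twist": 22, "grip": 0}
    - {"travel": [42, -175, -152], "twist": 29, "grip": 0}
    - {"travel": [53, -218, -152], "twist": 35, "grip": 0}
    - {"travel": [58, -241, -152], "twist": 35, "grip": 0}
    - {"travel": [58, -241, -152], "twist": 35, "grip": 0}

```text
clock: 5.4
eef_pos: [0.4971, -0.1596, 0.2348]
tool_rot: [-0.0, 0.174, 0.985, -0.0]
force: [-0.7, -0.0, -1.4]
grip_width: 0.0217
gripper_force: 49.5
```

Emit:
servo_tool:
  motion:
    - {"travel": [0, 0, 0], "twist": 0, "grip": 0}
    - {"travel": [0, 0, 0], "twist": 0, "grip": 0}

```text
clock: 5.6
eef_pos: [0.4975, -0.1562, 0.2353]
tool_rot: [-0.0, 0.171, 0.985, 0.0]
force: [1.0, -0.4, -1.4]
grip_width: 0.0219
gripper_force: 49.5
```

```bash
cat > look.py <<'E'
from h import *
import pickle,sys
s=get_state(); n='wrist'; print(s['eef_pos'],s['tool_rot'].round(3),s['force'],s['moment'],s['grip_width'],s['joint_pos'][5])
im=snapshot(n); tag=sys.argv[1]; pickle.dump(s,open(f'pics/{tag}.pkl','wb')); cv2.imwrite(f'pics/{tag}raw.png',im)
for q in ['stop_screw','driver']:
    for x in trace(n,q)[:1]:
        m=x['region'].astype(np.uint8); cs,_=cv2.findContours(m,0,1)
        c0=max(cs,key=cv2.contourArea); print(q,x['confidence'],cv2.minAreaRect(c0))
x0,y0=int(sys.argv[2]),int(sys.argv[3])
cr=im[y0:y0+200,x0:x0+266]; cv2.imwrite(f'pics/{tag}.png',cv2.resize(cr,None,fx=3,fy=3,interpolation=cv2.INTER_CUBIC))
E
python3 look.py w3 147 130
```

```text
[ 0.49745555 -0.15616939  0.2352539 ] [-0.     0.171  0.985  0.   ] [ 0.95069533 -0.35764532 -1.37453891] [-0.00023062 -0.00482567  0.02046979] 0.021871185032159353 -1.6007848496341608
stop_screw 0.74 ((275.5, 202.0), (30.0, 21.0), 90.0)
driver 0.69 ((274.75994873046875, 177.82000732421875), (14.000716209411621, 28.991378784179688), 81.8698959350586)
```

View pics/w3.png

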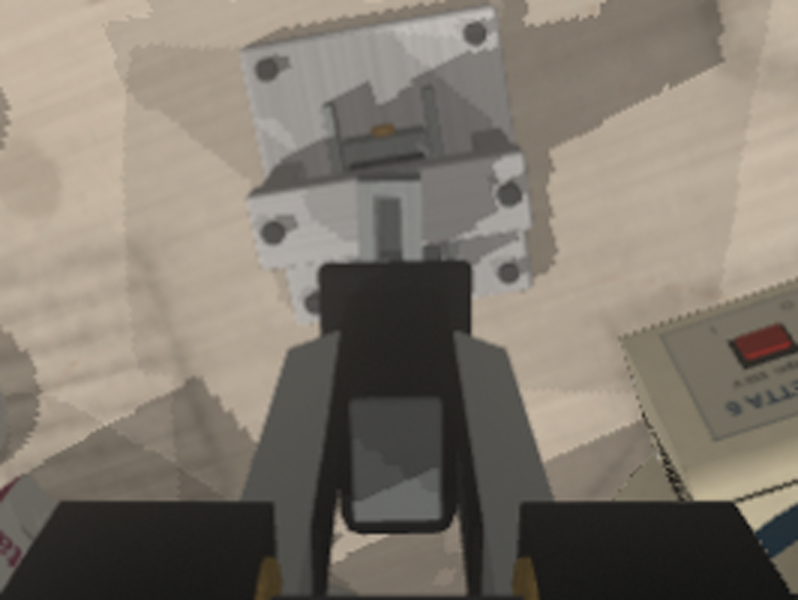

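```bash
python3 - <<'E'
from h import *
import pickle
s=pickle.load(open('pics/w3.pkl','rb')); n='wrist'
f=lambda l: np.array(l,float)/3+[147,130]
e=np.array(s['eef_pos']); q=s['tool_rot']; M=R.from_quat([q[1],q[2],q[3],q[0]]).as_matrix()
T=lambda P:(P-e)@M  # world->tool
tipz=e[2]-.0716
for zz in (.046,.051): print('flange near corners tool mm',(T(pix2w(n,f([(319,263),(471,263)]),tipz+zz,s))*1e3).round(1).tolist())
print('cap patch', (T(pix2w(n,f([(348,399),(443,399),(441,520),(352,520)]),tipz+.096,s))*1e3).round(1).tolist())
print('cap rim bottom', (T(pix2w(n,f([(345,530),(452,530)]),tipz+.093,s))*1e3).round(1).tolist())
print('head near edge',(T(pix2w(n,f([(358,181),(421,181)]),.104,s))*1e3).round(1).tolist())
print('head lower',(T(pix2w(n,f([(358,258),(421,258)]),.104,s))*1e3).round(1).tolist())
print('slot near edge',(T(pix2w(n,f([(374,197),(402,197)]),.104,s))*1e3).round(1).tolist())
print('slot low',(T(pix2w(n,f([(373,255),(402,255)]),.104,s))*1e3).round(1).tolist())
E
```

```text
flange near corners tool mm [[21.8, -17.8, 25.6], [21.7, 15.7, 25.6]]
flange near corners tool mm [[23.4, -17.3, 20.6], [23.4, 15.2, 20.6]]
cap patch [[13.9, -8.9, -24.4], [13.9, 7.1, -24.4], [-9.8, 7.1, -24.4], [-9.8, -8.6, -24.4]]
cap rim bottom [[-14.0, -10.1, -21.4], [-14.0, 9.3, -21.4]]
head near edge [[16.4, -13.6, 131.3], [16.4, 7.6, 131.3]]
head lower [[-10.8, -13.9, 131.2], [-10.8, 7.8, 131.3]]
slot near edge [[10.8, -8.2, 131.3], [10.8, 1.2, 131.3]]
slot low [[-9.7, -8.7, 131.3], [-9.7, 1.2, 131.3]]
```

Emit:
servo_tool:
  motion:
    - {"travel": [0, -2, 25], "twist": 0, "grip": 0}
    - {"travel": [0, -2, 48], "twist": 0, "grip": 0}
    - {"travel": [0, -2, 55], "twist": 0, "grip": 0}
    - {"travel": [0, -2, 55], "twist": 0, "grip": 0}
    - {"travel": [0, -2, 55], "twist": 0, "grip": 0}

```text
clock: 6.25
eef_pos: [0.4972, -0.159, 0.1814]
tool_rot: [0.001, 0.172, 0.985, -0.0]
force: [-0.5, -0.4, -0.9]
grip_width: 0.0217
gripper_force: 49.5
```

Emit:
servo_tool:
  motion:
    - {"travel": [0, 0, 2], "twist": 0, "grip": 0}
    - {"travel": [0, 0, 4], "twist": 0, "grip": 0}
    - {"travel": [0, 0, 6], "twist": 0, "grip": 0}
    - {"travel": [0, 0, 7], "twist": 0, "grip": 0}
    - {"travel": [0, 0, 7], "twist": 0, "grip": 0}

```text
clock: 6.75
eef_pos: [0.4967, -0.159, 0.1732]
tool_rot: [-0.0, 0.172, 0.985, 0.0]
force: [-0.5, 0.2, -0.7]
grip_width: 0.022
gripper_force: 49.5
```

Emit:
servo_tool:
  motion:
    - {"travel": [0, 0, 2], "twist": 0, "grip": 0}
    - {"travel": [0, 0, 4], "twist": 0, "grip": 0}
    - {"travel": [0, 0, 6], "twist": 0, "grip": 0}
    - {"travel": [0, 0, 7], "twist": 0, "grip": 0}
    - {"travel": [0, 0, 7], "twist": 0, "grip": 0}
    - {"travel": [0, 0, 7], "twist": 0, "grip": 0}

```text
clock: 7.35
eef_pos: [0.4967, -0.159, 0.1663]
tool_rot: [0.0, 0.172, 0.985, 0.0]
force: [0.3, -0.1, -0.9]
grip_width: 0.0217
gripper_force: 49.5
```

```bash
python3 look.py w4 147 130
```

```text
[ 0.49674795 -0.15902535  0.16634007] [0.    0.172 0.985 0.   ] [ 0.34488167 -0.05778212 -0.89822674] [ 0.02117722 -0.05104419 -0.00087643] 0.021668036677309384 -1.6051667152912672
stop_screw 0.76 ((279.0, 210.5), (13.0, 26.0), 90.0)
driver 0.92 ((278.0, 261.5), (91.0, 50.0), 90.0)
```

View pics/w4.png

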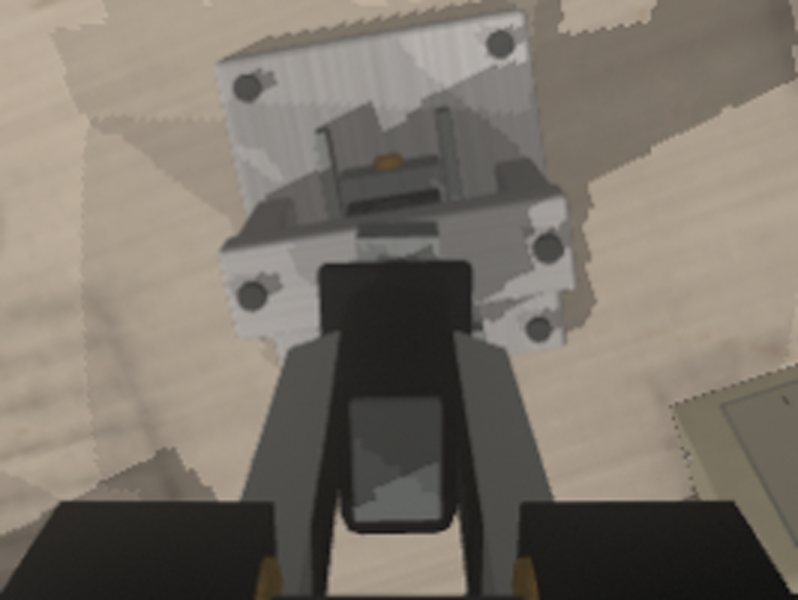

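```bash
cat > meas.py <<'E'
from bench import *
import numpy as np
L=[]
for i in range(3):
    s=get_state(); L.append(np.r_[s['force'],s['moment']]); snapshot('wrist')
s=get_state(); q=s['tool_rot']; L.append(np.r_[s['force'],s['moment']])
L=np.array(L); print('t %.2f yaw %.2f F %s M %s sdMz %.4f z %.4f w %.4f'%(s['clock'],np.degrees(2*np.arctan2(q[1],q[2])),L.mean(0)[:3].round(1),L.mean(0)[3:].round(3),L[:,5].std(),s['eef_pos'][2],s['grip_width']), s['eef_pos'][:2].round(4))
E
python3 meas.py
```

```text
t 7.65 yaw 19.81 F [ 0.4  0.1 -1.3] M [-0.013 -0.014  0.021] sdMz 0.0211 z 0.1663 w 0.0219 [ 0.4967 -0.159 ]
```

Emit:
servo_tool:
  motion:
    - {"travel": [0, 0, 0], "twist": 3, "grip": 0}
    - {"travel": [0, 0, 0], "twist": 6, "grip": 0}
    - {"travel": [0, 0, 0], "twist": 6, "grip": 0}
  grip_force: 60

```text
clock: 7.95
eef_pos: [0.4967, -0.159, 0.1663]
tool_rot: [0.0, 0.224, 0.975, -0.0]
force: [0.7, -0.1, -0.6]
grip_width: 0.0219
gripper_force: 59.5
```

```bash
python3 meas.py
```

```text
t 8.10 yaw 25.73 F [ 0.4  0.4 -0.6] M [-0.001  0.014 -0.008] sdMz 0.0087 z 0.1663 w 0.0220 [ 0.4968 -0.159 ]
```

Emit:
servo_tool:
  motion:
    - {"travel": [0, 0, 0.2], "twist": 3, "grip": 0}
    - {"travel": [0, 0, 0.2], "twist": 3, "grip": 0}

```text
clock: 8.3
eef_pos: [0.4967, -0.159, 0.1661]
tool_rot: [-0.0, 0.249, 0.969, -0.0]
force: [1.4, -0.0, -1.6]
grip_width: 0.0219
gripper_force: 59.5
```

```bash
python3 meas.py
```

```text
t 8.45 yaw 28.71 F [ 0.2  0.3 -1.4] M [-0.017 -0.012  0.01 ] sdMz 0.0257 z 0.1661 w 0.0216 [ 0.4967 -0.159 ]
```

Emit:
servo_tool:
  motion:
    - {"travel": [0, 0, 0.2], "twist": 3, "grip": 0}
    - {"travel": [0, 0, 0.2], "twist": 3, "grip": 0}

```text
clock: 8.65
eef_pos: [0.4967, -0.159, 0.1659]
tool_rot: [-0.0, 0.274, 0.962, 0.0]
force: [0.3, -0.4, -0.9]
grip_width: 0.0217
gripper_force: 59.5
```

```bash
python3 meas.py
```

```text
t 8.80 yaw 31.70 F [-0.1 -0.2 -0.7] M [-0.011  0.005  0.007] sdMz 0.0125 z 0.1659 w 0.0217 [ 0.4967 -0.159 ]
```

Emit:
servo_tool:
  motion:
    - {"travel": [0, 0, 0.2], "twist": 3, "grip": 0}
    - {"travel": [0, 0, 0.2], "twist": 3, "grip": 0}

```text
clock: 9.0
eef_pos: [0.4968, -0.159, 0.1658]
tool_rot: [0.0, 0.299, 0.954, 0.0]
force: [1.2, 0.4, 0.0]
grip_width: 0.0217
gripper_force: 59.5
```

```bash
python3 meas.py
```

```text
t 9.15 yaw 34.70 F [ 0.7  0.6 -0.3] M [ 0.135 -0.04   0.033] sdMz 0.0131 z 0.1658 w 0.0215 [ 0.4968 -0.159 ]
```

```bash
sed -i 's/range(3)/range(5)/' meas.py; echo ok
```

```text
ok
```

Emit:
servo_tool:
  motion:
    - {"travel": [0, 0, 0.2], "twist": 3, "grip": 0}
    - {"travel": [0, 0, 0.2], "twist": 3, "grip": 0}

```text
clock: 9.35
eef_pos: [0.4968, -0.159, 0.1656]
tool_rot: [0.0, 0.324, 0.946, -0.0]
force: [0.2, 0.9, 0.4]
grip_width: 0.0218
gripper_force: 59.5
```

```bash
python3 meas.py
```

```text
t 9.60 yaw 37.74 F [0.4 0.3 0.9] M [ 0.101 -0.096  0.067] sdMz 0.0239 z 0.1656 w 0.0217 [ 0.4968 -0.159 ]
```

Emit:
servo_tool:
  motion:
    - {"travel": [0, 0, 0.2], "twist": 3, "grip": 0}
    - {"travel": [0, 0, 0.2], "twist": 3, "grip": 0}

```text
clock: 9.8
eef_pos: [0.4968, -0.1591, 0.1654]
tool_rot: [0.0, 0.349, 0.937, 0.0]
force: [1.7, 0.3, 1.1]
grip_width: 0.0219
gripper_force: 59.5
```

```bash
python3 meas.py
```

```text
t 10.05 yaw 40.75 F [0.7 0.6 1.6] M [ 0.047 -0.098  0.074] sdMz 0.0212 z 0.1653 w 0.0220 [ 0.4968 -0.159 ]
```

Emit:
servo_tool:
  motion:
    - {"travel": [0, 0, 0.2], "twist": 3, "grip": 0}
    - {"travel": [0, 0, 0.2], "twist": 3, "grip": 0}

```text
clock: 10.25
eef_pos: [0.4967, -0.1591, 0.1651]
tool_rot: [0.0, 0.373, 0.928, -0.0]
force: [0.4, -0.4, 1.0]
grip_width: 0.0215
gripper_force: 59.5
```

```bash
python3 meas.py
```

```text
t 10.50 yaw 43.75 F [0.6 0.1 1.5] M [ 0.001 -0.093  0.069] sdMz 0.0452 z 0.1651 w 0.0216 [ 0.4968 -0.159 ]
```

Emit:
servo_tool:
  motion:
    - {"travel": [0, 0, 0.25], "twist": 3, "grip": 0}
    - {"travel": [0, 0, 0.25], "twist": 3, "grip": 0}

```text
clock: 10.7
eef_pos: [0.4968, -0.1591, 0.1649]
tool_rot: [0.0, 0.397, 0.918, -0.0]
force: [1.1, 0.4, 2.3]
grip_width: 0.0216
gripper_force: 59.5
```

```bash
python3 meas.py
```

```text
t 10.95 yaw 46.75 F [0.6 0.3 2.1] M [ 0.002 -0.064  0.077] sdMz 0.0250 z 0.1649 w 0.0216 [ 0.4967 -0.159 ]
```

Emit:
servo_tool:
  motion:
    - {"travel": [0, 0, 0.25], "twist": 3, "grip": 0}
    - {"travel": [0, 0, 0.25], "twist": 3, "grip": 0}

```text
clock: 11.15
eef_pos: [0.4967, -0.159, 0.1646]
tool_rot: [-0.0, 0.421, 0.907, -0.0]
force: [-0.0, 0.2, 1.1]
grip_width: 0.0218
gripper_force: 59.5
```

```bash
python3 meas.py
```

```text
t 11.40 yaw 49.75 F [-0.2  0.   2.3] M [-0.011 -0.006  0.068] sdMz 0.0287 z 0.1646 w 0.0215 [ 0.4967 -0.159 ]
```

Emit:
servo_tool:
  motion:
    - {"travel": [0, 0, 0.25], "twist": 3, "grip": 0}
    - {"travel": [0, 0, 0.25], "twist": 3, "grip": 0}

```text
clock: 11.6
eef_pos: [0.4967, -0.159, 0.1644]
tool_rot: [-0.0, 0.445, 0.896, -0.0]
force: [-0.2, 0.1, 0.7]
grip_width: 0.0219
gripper_force: 59.5
```

```bash
python3 meas.py
```

```text
t 11.85 yaw 52.75 F [-0.1  0.   2.2] M [-0.015  0.074  0.079] sdMz 0.0147 z 0.1643 w 0.0222 [ 0.4967 -0.159 ]
```

Emit:
servo_tool:
  motion:
    - {"travel": [0, 0, 0.25], "twist": 3, "grip": 0}
    - {"travel": [0, 0, 0.25], "twist": 3, "grip": 0}

```text
clock: 12.05
eef_pos: [0.4967, -0.159, 0.1642]
tool_rot: [0.0, 0.468, 0.884, -0.0]
force: [-1.2, -0.9, 3.1]
grip_width: 0.0219
gripper_force: 59.5
```

```bash
python3 meas.py
```

```text
t 12.30 yaw 55.75 F [-1.1 -0.2  2.7] M [-0.028  0.176  0.058] sdMz 0.0344 z 0.1641 w 0.0218 [ 0.4967 -0.1591]
```

Emit:
servo_tool:
  motion:
    - {"travel": [0, 0, 0.2], "twist": 3, "grip": 0}
    - {"travel": [0, 0, 0.2], "twist": 3, "grip": 0}

```text
clock: 12.5
eef_pos: [0.4967, -0.159, 0.1639]
tool_rot: [-0.0, 0.491, 0.871, -0.0]
force: [-1.5, -0.1, 3.4]
grip_width: 0.0218
gripper_force: 59.5
```

```bash
python3 meas.py
```

```text
t 12.75 yaw 58.75 F [-1.  -0.1  3.3] M [-0.048  0.249  0.089] sdMz 0.0368 z 0.1639 w 0.0218 [ 0.4967 -0.159 ]
```

Emit:
servo_tool:
  motion:
    - {"travel": [0, 0, 0.2], "twist": 3, "grip": 0}
    - {"travel": [0, 0, 0.2], "twist": 3, "grip": 0}

```text
clock: 12.95
eef_pos: [0.4968, -0.159, 0.1638]
tool_rot: [0.0, 0.514, 0.858, -0.0]
force: [-0.3, -0.4, 3.3]
grip_width: 0.0217
gripper_force: 59.5
```

```bash
python3 meas.py
```

```text
t 13.20 yaw 61.75 F [-0.9  0.1  3.8] M [-0.035  0.325  0.105] sdMz 0.0239 z 0.1637 w 0.0221 [ 0.4967 -0.159 ]
```

Emit:
servo_tool:
  motion:
    - {"travel": [0, 0, 0.2], "twist": 3, "grip": 0}
    - {"travel": [0, 0, 0.2], "twist": 3, "grip": 0}

```text
clock: 13.4
eef_pos: [0.4967, -0.159, 0.1636]
tool_rot: [0.0, 0.536, 0.844, -0.0]
force: [-1.6, 0.9, 4.3]
grip_width: 0.0218
gripper_force: 59.5
```

```bash
python3 meas.py
```

```text
t 13.65 yaw 64.75 F [-1.7 -0.1  4.2] M [-0.018  0.412  0.115] sdMz 0.0277 z 0.1635 w 0.0222 [ 0.4967 -0.159 ]
```

Emit:
servo_tool:
  motion:
    - {"travel": [0, 0, 0.1], "twist": 2, "grip": 0}
    - {"travel": [0, 0, 0.1], "twist": 2, "grip": 0}
    - {"travel": [0, 0, 0.1], "twist": 2, "grip": 0}

```text
clock: 13.95
eef_pos: [0.4967, -0.159, 0.1634]
tool_rot: [-0.0, 0.55, 0.835, -0.0]
force: [-1.5, 0.4, 4.1]
grip_width: 0.0219
gripper_force: 59.5
```

```bash
sed -i 's/range(5)/range(16)/' meas.py; python3 meas.py
```

```text
t 14.75 yaw 66.81 F [-2.1 -0.   4.9] M [-0.019  0.515  0.14 ] sdMz 0.0277 z 0.1634 w 0.0217 [ 0.4968 -0.159 ]
```

Emit:
servo_tool:
  motion:
    - {"travel": [0, 0, 0], "twist": -3, "grip": 0}
    - {"travel": [0, 0, 0], "twist": -6, "grip": 0}
    - {"travel": [0, 0, 0], "twist": -9, "grip": 0}
    - {"travel": [0, 0, 0], "twist": -12, "grip": 0}
    - {"travel": [0, 0, 0], "twist": -13, "grip": 0}
    - {"travel": [0, 0, 0], "twist": -13, "grip": 0}

```text
clock: 15.35
eef_pos: [0.4967, -0.159, 0.1631]
tool_rot: [-0.0, 0.453, 0.892, 0.0]
force: [0.1, 0.0, -1.2]
grip_width: 0.0217
gripper_force: 59.5
```

```bash
sed -i 's/range(16)/range(5)/' meas.py; python3 meas.py
```

```text
t 15.60 yaw 53.84 F [ 0.1  0.2 -1. ] M [-0.035  0.01  -0.025] sdMz 0.0247 z 0.1634 w 0.0218 [ 0.4967 -0.159 ]
```

Emit:
servo_tool:
  motion:
    - {"travel": [0, 0, -10], "twist": 0, "grip": 0}
    - {"travel": [0, 0, -30], "twist": 0, "grip": 0}
    - {"travel": [0, 0, -70], "twist": 0, "grip": 0}
    - {"travel": [20, 14, -85], "twist": -8, "grip": 0}
    - {"travel": [50, 35, -85], "twist": -16, "grip": 0}
    - {"travel": [82, 57, -85], "twist": -24, "grip": 0}
    - {"travel": [115, 80, -85], "twist": -32, "grip": 0}
    - {"travel": [148, 102, -85], "twist": -40, "grip": 0}
    - {"travel": [180, 125, -85], "twist": -48, "grip": 0}
    - {"travel": [205, 142, -85], "twist": -56, "grip": 0}

```text
clock: 16.6
eef_pos: [0.49, 0.0923, 0.2493]
tool_rot: [0.0, -0.022, 1.0, 0.0]
force: [-0.1, -0.3, -0.6]
grip_width: 0.0218
gripper_force: 59.5
```

Emit:
servo_tool:
  motion:
    - {"travel": [0, 0, 0], "twist": -8, "grip": 0}
    - {"travel": [0, 0, 0], "twist": -13, "grip": 0}
    - {"travel": [0, 0, 0], "twist": -13, "grip": 0}
    - {"travel": [0, 0, 0], "twist": -13, "grip": 0}

```text
clock: 17.0
eef_pos: [0.4903, 0.0902, 0.2489]
tool_rot: [0.0, -0.131, 0.991, 0.0]
force: [-0.1, -0.1, -0.5]
grip_width: 0.0215
gripper_force: 59.5
```

```bash
python3 look.py w5 147 130
```

```text
[0.4903239  0.09019043 0.24888331] [ 0.    -0.131  0.991  0.   ] [-0.06783848 -0.13693946 -0.50963538] [ 0.06601731  0.03703826 -0.01023297] 0.02146031427602984 -1.7244246824499863
stop_screw 0.69 ((96.09735870361328, 133.4036407470703), (33.5981559753418, 17.744869232177734), 35.83765411376953)
driver 0.66 ((278.0, 261.5), (91.0, 50.0), 90.0)
```

View pics/w5.png

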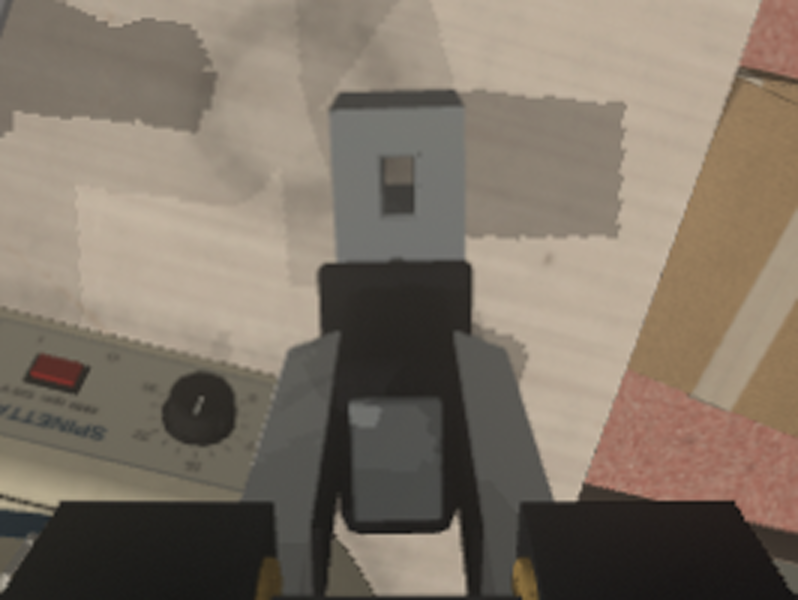

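Emit:
servo_tool:
  motion:
    - {"travel": [0, 0, 45], "twist": 0, "grip": 0}
    - {"travel": [0, 0, 85], "twist": 0, "grip": 0}
    - {"travel": [0, 0, 100], "twist": 0, "grip": 0}
    - {"travel": [0, 0, 115], "twist": 0, "grip": 0}
    - {"travel": [0, 0, 130], "twist": 0, "grip": 0}
    - {"travel": [0, 0, 145], "twist": 0, "grip": 0}
    - {"travel": [0, 0, 155], "twist": 0, "grip": 0}
    - {"travel": [0, 0, 160], "twist": 0, "grip": 0}
    - {"travel": [0, 0, 163], "twist": 0, "grip": 0}
    - {"travel": [0, 0, 163], "twist": 0, "grip": 0}

```text
clock: 18.15
eef_pos: [0.4904, 0.0903, 0.0855]
tool_rot: [0.0, -0.132, 0.991, -0.0]
force: [0.4, 0.5, -0.2]
grip_width: 0.0217
gripper_force: 59.5
```

Emit:
servo_tool:
  motion:
    - {"travel": [0, 0, 1.5], "twist": 0, "grip": 0}
    - {"travel": [0, 0, 1.5], "twist": 0, "grip": 0}
    - {"travel": [0, 0, 1.5], "twist": 0, "grip": 40}
    - {"travel": [0, 0, 1.5], "twist": 0, "grip": 60}
    - {"travel": [0, 0, 1.5], "twist": 0, "grip": 60}
    - {"travel": [0, 0, 1.5], "twist": 0, "grip": 60}
    - {"travel": [0, 0, -25], "twist": 0, "grip": 60}
    - {"travel": [0, 0, -70], "twist": 0, "grip": 60}
    - {"travel": [0, 0, -110], "twist": 0, "grip": 60}
    - {"travel": [0, 0, -110], "twist": 0, "grip": 60}

```text
clock: 19.15
eef_pos: [0.4922, 0.0905, 0.2005]
tool_rot: [0.004, -0.132, 0.991, -0.0]
force: [0.0, 0.9, -0.7]
grip_width: 0.056
gripper_force: 0.0
```

```bash
python3 look.py w6 147 130
```

```text
[0.49216356 0.09049225 0.20052939] [ 0.004 -0.132  0.991 -0.   ] [ 0.02926464  0.9119145  -0.74636637] [0.0313705  0.00911014 0.01694697] 0.056030009498086834 -1.727400828480442
stop_screw 0.67 ((18.10293960571289, 148.66175842285156), (31.905742645263672, 44.86745071411133), 57.528804779052734)
driver 0.94 ((279.0607604980469, 205.15469360351562), (50.45648193359375, 32.37623977661133), 86.98721313476562)
```

View pics/w6.png

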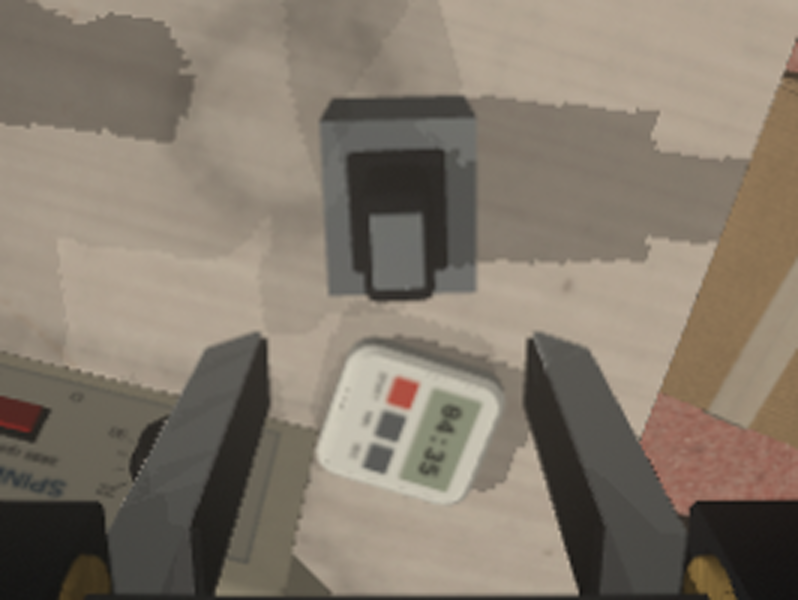

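The driver is back upright in its stand: the flange sits centred on the stand top at about (395, 210) and the fingers are clear. I'm handing in.

```bash
python3 -c "
from bench import *
print(job_done())"
```

```text
the job is handed in; nothing more can be done
None
```

I turned the stop screw with the driver until the torque rise showed about 10 N on the block, put the driver back upright in its stand, and handed the job in at about 19 s; the judge returned no verdict, and I did not check the block's position again after turning.

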